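Proof-pull of a bonded bracket with a spring gauge

ROBOT

A 6-joint arm with a two-finger parallel gripper is mounted at the origin on the work surface. World frame = base frame: x ahead of the robot, y to its left, z up, the work surface at z = 0. Lengths are in m, angles in rad, forces in N, time in s.
With the tool pointing down it reaches from about 0.4 to 0.925 m from the base axis. Payload 12.5 kg.
Tool frame: the origin (TCP) lies at the very end of the fingers, on their centre line; the grasp point (between the pads) lies 19 mm behind it; z points along the fingers, y is the line along which they close (so a half turn about z gives the same grasp; the last joint's range is limited). The gripper opens to 95 mm and grips with 3 to 60 N. Pads are 20 mm wide; open, the fingers measure 119 mm over their backs; the gripper's body (75 mm by 180 mm) begins 59 mm behind the grasp point.
Start: joints at [-1.22, 0.491, 1.559, -0, 1.092, -0.106], TCP at [0.276, -0.561, 0.215] pointing down, gripper open.
Joint ranges: [-3.1, 3.1], [-0.84, 2.19], [0.05, 2.79], [-1.13, 4.28], [0.06, 2.93], [-2.69, 2.69]. Speed limits (rad/s): [2.22, 2.22, 2.79, 3.14, 3.14, 3.14].

INTERFACE

Orientations are given as [roll, pitch, yaw] about the fixed x, y, z axes, in that order (R = Rz(yaw) Ry(pitch) Rx(roll)).
In Python, from station import read_state, snapshot, calibration, finish_job gives the robot as it stands.
- The arm moves only by the shell command python3 -m inch 'ROWS' [OPENING] [FORCE]. ROWS is JSON, a list of rows, each an object with "linear": the shift along the tool's x, y, z in mm, a list of three; "roll": the turn about the tool's z in degrees. A call has 1 to 20 rows; each row shifts and turns the commanded pose from where the row before left it, along the tool's axes as they then stand; what a row does not reach is not made up. A row lasts 1/8 s, in which the tool goes at most 62.5 mm and 10.7 degrees, less where a joint would pass 70% of its speed; a pose out of reach is approached as far as the arm can. A call with a gripper value outside its range is refused whole. OPENING is the opening, from -1 (shut) to 1 (fully open), set as the call begins (- or left out, the last holds). The fingers move at their own pace and stop on an object; FORCE is the grip in N (left out, the last holds). Time passes only in rows, so rows that do not move let the fingers close. It gives the time, the measured TCP pose, the force, the opening and the grip force at its end, in the units of the state.
- read_state(): the state, without advancing time (a new reading comes with each control period).
- snapshot(name): name is "scene" or "top" or "wrist"; returns the picture (400x640x3 uint8, red, green, blue); there is no depth.
- calibration(name): a dict with "fx", "fy", "cx", "cy" (pixels), "pose" (4x4, takes a point from camera to world coordinates). Camera axes: x right, y up, looking along -z (the intrinsics and any distortion apply to the point x, -y, -z); pixel columns grow to the right and rows downward; lengths in m; the calibration is good to about 2 mm. The wrist camera is an equidistant fisheye: a pixel r from the principal point sees the ray r / f radians off the axis. A picture is of the moment at which its call begins: read the wrist's pose just before it. calibration takes no time and is no camera call; for the wrist camera it gives the pose at the moment of the call.
- finish_job(): hands the job in; it is judged then, once.
The state is a dict: "time": time; "joints": joint angles; "qvel": joint speeds; "joint_efforts": joint torques, N m; "tcp_pos": TCP position; "ee_rot": TCP orientation; "ft_force": force on the tool from outside, world axes, zero at the start; "ft_torque": the same for the moment, N m; "opening": finger opening in m; "grasp_force": force on a finger pad.
Only numpy, scipy, OpenCV 4.12 (cv2) and the standard library are available. Lean on these libraries where they do the work, as an engineer would, in place of code of your own. Each camera call takes 0.05 s, during which the arm holds its last target. There are 200 camera calls.

TASK

Prove the fresh bond between the gauge bracket and its board: pulling only on the orange loop of the spring gauge, draw the board gently up against the two yellow posts, until its front edge bears squarely on both of them with no sideways drag, so that they share the load; then keep pulling until the pointer stands on the green mark (10 N) and hold it there for two seconds, never letting it get into the red. Then ease the spring back to slack without letting it snap and let go, leaving the board square against both posts. Do not push on the board or touch the wet lacquered cover, do not bump the posts hard, and leave everything else on the bench where it is.

Things in the scene. Friction and masses are not known exactly. Their poses are not given: they have to be found in the camera images.
- board: Loose plywood board 120 (x) x 180 (y) x 20 high, 0.5 to 0.8 kg. Origin: centre of underside; front edge at x = -60. A spring gauge fixed to it points to -x on its centre line: bracket 40 wide, 46 high, from x = -31 to -57; aluminium barrel 30 wide, z = 20 to 44, to x = -200; then the orange loop
- front_edge (a point): middle of the board's front edge, 10 above the bench; axes as the board's
- cover: freshly lacquered dark-green motorcycle side cover, 66 x 150 x 27 high, fixed on top of the board (z = 20 to 47), still soft. Origin: centre of its underside, axes as the board's
- gauge (a joint): extension of the spring gauge in m: 0 slack, grows to 0.075 as the loop is pulled out towards the board's -x; 200 N per m (0.050 = 10 N). A black pointer on top of the barrel moves with the loop: centred on the green mark at 0.050 (mark 0.043 to 0.057), in the red above 0.065
- loop (a point): centre of the opening of the orange pull loop, 34 above the bench, at mid-height of its bars; axes as the board's. Opening 46 (x) x 60 (y), clear through to the bench; bars 12 thick, z = 25 to 43. Gauge slack: at x = -239 of the board. The bar to pull on is the -x one, inner face 23 from this point
- stops: bench stop, fixed: black bar 30 x 190 x 8 high with two yellow posts. Origin on the bench midway between the posts in the plane of their rubber faces, which look to +x (towards the board). Board home: square to these axes with its origin at x = +60 here. The gauge passes between the posts, over the bar
- post_a: yellow post with a black rubber face, 30 (x) x 45 (y) x 42 high, at y = +65 of the stops (gap between posts 85). Origin on the bench under the middle of its rubber face
- post_b: the same post at y = -65 of the stops
- can_maroon: paint tin with a maroon label, 86 dia x 100 high, standing; origin centre of underside
- can_green: paint tin with a green label, 86 dia x 100 high, standing; origin centre of underside
- tape_roll: blue roll of masking tape lying flat, 90 dia, 24 high; origin centre of underside
- mix_cup: white mixing cup, 64 dia x 55 high, standing; origin centre of underside
- brush: paint brush, 170 long, lying along its x
- spray_gun: metal spray gun lying on its side, about 170 x 110, 32 high
Mind the look-alikes: they are no part of the job. Of the things like the stops, leave any that is purple; of the rest the larger one is meant.

How it is judged:
On the way:
1. the board's front edge bears on both posts while the gauge is held on the green mark (0.043 to 0.057) for 1.5 s (value of joint gauge between 0.043 and 0.057 m and contact force between board and post_a above 0.5 N and contact force between board and post_b above 0.5 N), for 1.5 s.
At the end, for the whole second after the job is handed in: the gauge is slack again (under 5 mm), and the board is at rest, its front edge within 4 mm of the posts' rubber faces and square to them within 0.04 rad (value of joint gauge below 0.005 m and x of board in the frame of stops between 0.056 and 0.064 m and angle between the x axis of board and the x axis of stops, either way round below 0.04 rad and linear speed of board below 0.01 m/s); the robot touches nothing.
It fails at once if the gauge is pulled into the red (extension over 0.065, 13 N) (value of joint gauge above 0.065 m).
It fails at once if the board is slammed or pressed against the posts with more than 15 N (contact force between board and stops above 15 N).
It fails at once if the gauge is let snap back (faster than 0.25 m/s) (velocity of joint gauge below -0.25 m/s).
It fails at once if the robot pushes on the board, bracket or barrel (over 1 N) or anything touches the wet cover (contact force between the fingers and board_c0 above 1 N or contact force between the fingers and board_c1 above 1 N or contact force between the fingers and board_c2 above 1 N or contact force between the fingers and board_c3 above 1 N or contact force between the fingers and board_c4 above 1 N or contact force between anything else and cover above 0.2 N).
It fails at once if another thing on the bench (tin, tape, cup, brush, spray gun) is displaced by more than 15 mm (distance of any of can_maroon, can_green, tape_roll, mix_cup, brush, spray_gun from where it was at the start of the episode above 0.015 m).
It also fails if it takes over 59 s, if anything falls off the work surface, if the arm or the gripper's body presses on something with over 40 N, if the wrist force passes 120 N, or if a joint passes its speed limit or range.

## Working session

There is one attempt and no reset: what is moved stays moved. The work goes in short steps, Python scripts to look and compute and a shell command to move; the robot and the scene stay as the last step left them, time stands still between calls to the robot, and variables do not carry over. Pictures are saved under pics/ and viewed, at most 13 in all, crops included, and the job is handed in when it is done.

```bash
mkdir -p pics; python3 - <<'E'
from station import *
import cv2
for n in("top","scene"):
    cv2.imwrite(f"pics/{n}0.png",snapshot(n)[:,:,::-1])
    c=calibration(n);print(n,c)
print(read_state())
E
```

```text
top {'fx': 402.50779830354884, 'fy': 402.50779830354884, 'cx': 312.6617171350347, 'cy': 200.05959360408843, 'pose': array([[-0.01711784,  0.99128354, -0.13062899,  0.43790013],
       [-0.99977112, -0.01864655, -0.01048849,  0.04437864],
       [-0.01283285,  0.13041955,  0.99137584,  1.0824932 ],
       [ 0.        ,  0.        ,  0.        ,  1.        ]])}
scene {'fx': 368.1403000092575, 'fy': 368.1403000092575, 'cx': 317.6639426373149, 'cy': 201.31210792985667, 'pose': array([[-0.86393927, -0.41668217,  0.28281604,  0.86296525],
       [ 0.50340341, -0.69903144,  0.507878  ,  0.56261304],
       [-0.0139264 ,  0.5811463 ,  0.81367993,  0.89617225],
       [ 0.        ,  0.        ,  0.        ,  1.        ]])}
{'time': 0.1, 'joints': array([-1.21959154e+00,  4.91498117e-01,  1.55933284e+00, -2.22036688e-05,
        1.09170981e+00, -1.05582000e-01]), 'qvel': array([-0.00172259, -0.00290047, -0.00271126, -0.00069905, -0.00227369,
       -0.00083927]), 'joint_efforts': array([ 3.41541447e-03, -6.13622618e+01, -2.58603877e+01,  6.94014737e-02,
        4.69718256e-02, -4.57315286e-05]), 'tcp_pos': array([ 0.27562644, -0.56072914,  0.21414008]), 'ee_rot': array([-3.14064774e+00, -8.03332571e-05,  4.56796998e-01]), 'ft_force': array([-0.05310811,  0.21490363, -0.07759226]), 'ft_torque': array([ 0.01240664,  0.04142868, -0.00088096]), 'grasp_force': 0.0, 'opening': 0.0950853807837226}
```

View pics/top0.png

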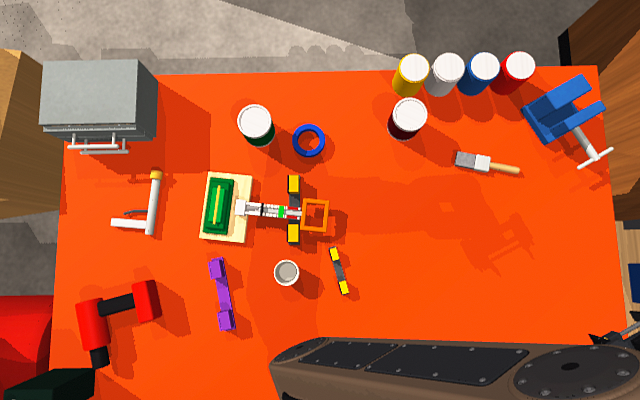

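View pics/scene0.png

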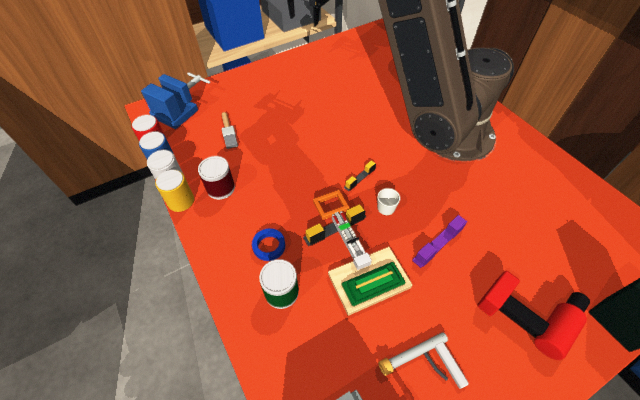

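The top view shows the board at about (225,207), the gauge running right to the orange loop at (316,215), the larger stop's yellow posts at (293,184) and (293,233), and the small and purple decoys below. I'll enlarge that area next.

```bash
python3 - <<'E'
import cv2
i=cv2.imread("pics/top0.png")[163:253,195:345]
cv2.imwrite("pics/crop0.png",cv2.resize(i,None,fx=5.3333,fy=5.3333,interpolation=cv2.INTER_CUBIC))
E
```

```text
(no output)
```

View pics/crop0.png

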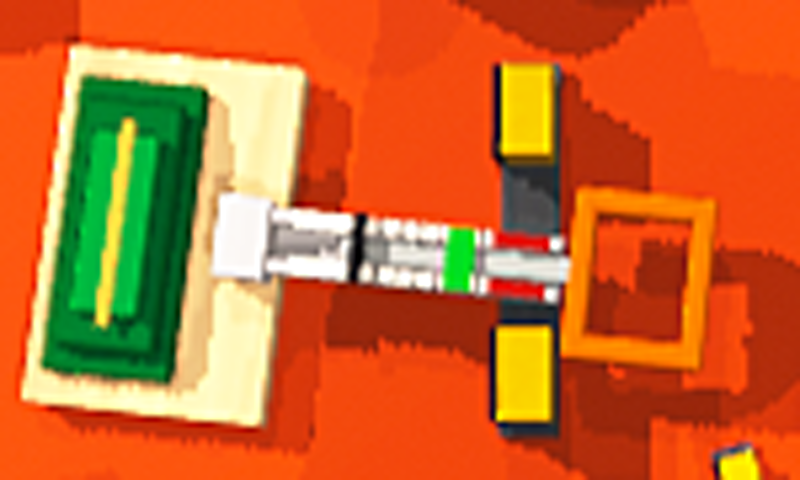

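```bash
cat > h.py <<'E'
import numpy as np
from station import *
def w(u,v,z,n="top"):
    c=calibration(n);P=c["pose"];d=P[:3,:3]@np.array([(u-c["cx"])/c["fx"],-(v-c["cy"])/c["fy"],-1])
    return P[:3,3]+d*(z-P[2,3])/d[2]
E
python3 - <<'E'
from h import *
S=16/3
def q(pts,z): return np.array([w(195+(a+.5)/S-.5,163+(b+.5)/S-.5,z)[:2] for a,b in pts])
for n,p,z in [("board",[(73,45),(305,70),(265,425),(22,402)],.02),("A",[(502,66),(556,64),(553,157),(502,157)],.042),("B",[(498,325),(553,325),(552,422),(497,422)],.042),("loop",[(578,187),(716,200),(700,368),(562,357)],.043),("cover",[(82,77),(208,87),(170,382),(43,370)],.047)]:
    r=q(p,z);d=np.roll(r,-1,0)-r
    print(n,r.round(4).tolist(),"ctr",r.mean(0).round(4),"len",np.linalg.norm(d,axis=1).round(3),"ang",np.degrees(np.arctan2(d[:,1],d[:,0])).round(1))
E
```

```text
board [[0.6622, 0.3358], [0.647, 0.2182], [0.4692, 0.2375], [0.4826, 0.3581]] ctr [0.5653 0.2874] len [0.119 0.179 0.121 0.181] ang [-97.3 173.8  83.6  -7.1]
A [[0.6428, 0.1172], [0.6432, 0.0906], [0.5969, 0.0926], [0.5974, 0.1177]] ctr [0.6201 0.1045] len [0.027 0.046 0.025 0.045] ang [-89.  177.5  88.9  -0.5]
B [[0.5149, 0.1204], [0.5144, 0.0937], [0.4676, 0.0947], [0.468, 0.1213]] ctr [0.4912 0.1075] len [0.027 0.047 0.027 0.047] ang [-91.  178.7  89.   -1.1]
loop [[0.5817, 0.0805], [0.574, 0.0132], [0.4923, 0.0228], [0.4988, 0.0894]] ctr [0.5367 0.0515] len [0.068 0.082 0.067 0.083] ang [-96.5 173.3  84.4  -6.1]
cover [[0.6403, 0.3237], [0.6341, 0.2615], [0.4899, 0.2786], [0.4967, 0.3402]] ctr [0.5653 0.301 ] len [0.062 0.145 0.062 0.145] ang [-95.7 173.2  83.6  -6.6]
```

Measured sizes agree with those given: board 120×180, loop outer 69×83, posts 130 apart.

- **Stops:** origin about (0.556, 0.123), x axis at 88.7°.
- **Board:** x axis at 83.6°, about 105 mm from home.
- **Loop:** centre about (0.537, 0.051).

I'll hook the shut fingers inside the loop.

```bash
python3 -m inch '[{"linear":[36,-31,0],"roll":0},{"linear":[36,-31,0],"roll":0},{"linear":[36,-31,0],"roll":0},{"linear":[36,-31,0],"roll":0},{"linear":[36,-31,0],"roll":0},{"linear":[36,-31,0],"roll":0},{"linear":[36,-31,0],"roll":0},{"linear":[36,-31,0],"roll":0},{"linear":[36,-31,0],"roll":0},{"linear":[36,-31,0],"roll":0},{"linear":[36,-31,0],"roll":0},{"linear":[36,-31,0],"roll":0},{"linear":[36,-31,0],"roll":0},{"linear":[36,-31,0],"roll":0},{"linear":[0,0,0],"roll":-10},{"linear":[0,0,0],"roll":-10},{"linear":[0,0,0],"roll":-10},{"linear":[0,0,0],"roll":-10},{"linear":[0,0,0],"roll":-10},{"linear":[0,0,0],"roll":-10}]' -1 10
python3 - <<'E'
from h import *
import cv2
c=calibration("wrist");cv2.imwrite("pics/w1.png",snapshot("wrist")[:,:,::-1]);print(c);s=read_state();print(s["time"],s["tcp_pos"],s["ee_rot"],s["ft_force"],s["opening"],s["joints"])
E
```

```text
time: 2.6
tcp_pos: [0.5364, 0.0509, 0.2143]
ee_rot: [-3.141, 0.0, 1.51]
ft_force: [-0.0, 0.2, 0.4]
opening: 0.0008
grasp_force: 0.0
{'fx': 309.70691628693146, 'fy': 309.70691628693146, 'cx': 320.57460298782945, 'cy': 203.9880991392352, 'pose': array([[ 9.98130145e-01,  5.92096187e-02,  1.51800766e-02,
         5.40854025e-01],
       [-6.11205248e-02,  9.63937025e-01,  2.59016782e-01,
         1.23686541e-01],
       [ 7.03647053e-04, -2.59460272e-01,  9.65753525e-01,
         3.84311481e-01],
       [ 0.00000000e+00,  0.00000000e+00,  0.00000000e+00,
         1.00000000e+00]])}
2.65 [0.53643827 0.05086784 0.21435849] [-3.14099622e+00  1.47598928e-04  1.51824521e+00] [-0.44788386  0.54564464 -0.45583554] 0.0003023264892143049 [-2.79956227e-02  3.69443570e-01  1.77014049e+00 -1.57686219e-04
  1.00260848e+00  2.46404329e-02]
```

View pics/w1.png

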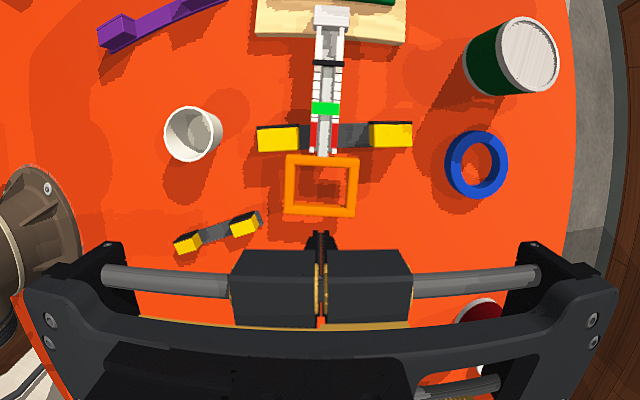

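The wrist view shows the loop's outer corners at (286,155), (359,157), (355,217) and (284,213), the posts at (278,139) and (391,134), and the pointer at (328,63). I'll check the loop and post positions from these.

```bash
cat >> h.py <<'E'
def wf(u,v,z,c=None):
    c=c or calibration("wrist");P=c["pose"];x,y=u-c["cx"],v-c["cy"];r=np.hypot(x,y);t=r/c["fx"]
    d=P[:3,:3]@np.array([np.sin(t)*x/r,-np.sin(t)*y/r,-np.cos(t)]);return P[:3,3]+d*(z-P[2,3])/d[2]
E
python3 - <<'E'
from h import *
r=np.array([wf(u,v,.043)[:2] for u,v in[(286,155),(359,157),(355,217),(284,213)]]);print(r.round(4),r.mean(0))
for p in [(258,127),(297,126),(299,151),(258,153),(369,121),(411,122),(412,146),(371,147)]:print(p,wf(*p,.042)[:2].round(4))
E
```

```text
[[0.5003 0.0903]
 [0.5811 0.0838]
 [0.5747 0.0144]
 [0.4928 0.0236]] [0.53722643 0.05301465]
(258, 127) [0.471  0.1238]
(297, 126) [0.5145 0.1216]
(299, 151) [0.515  0.0937]
(258, 153) [0.4687 0.0946]
(369, 121) [0.5938 0.1235]
(411, 122) [0.6421 0.1217]
(412, 146) [0.6427 0.0944]
(371, 147) [0.5951 0.0944]
```

Both views agree to 2 mm, and the TCP is over the opening. Next I lower the fingers, then turn 2° to square with the stops.

```bash
python3 -m inch '[{"linear":[0,0,30],"roll":0},{"linear":[0,0,40],"roll":0},{"linear":[0,0,40],"roll":0},{"linear":[0,0,30],"roll":0},{"linear":[0,0,25],"roll":0},{"linear":[0,0,20],"roll":0},{"linear":[0,0,14],"roll":-1},{"linear":[0,0,0],"roll":-1},{"linear":[0,0,0],"roll":0}]'
```

```text
time: 3.78
tcp_pos: [0.5369, 0.0508, 0.0162]
ee_rot: [3.141, 0.0, 1.539]
ft_force: [-0.6, -0.0, 0.4]
opening: 0.0004
grasp_force: 0.0
```

```bash
python3 -m inch '[{"linear":[-4,0,0],"roll":0},{"linear":[-4,0,0],"roll":0},{"linear":[-2,0,0],"roll":0},{"linear":[-2,0,0],"roll":0},{"linear":[-2,0.3,0],"roll":0},{"linear":[-2,0.3,0],"roll":0},{"linear":[-2,0.3,0],"roll":0},{"linear":[-2,0.3,0],"roll":0},{"linear":[-2,0.3,0],"roll":0},{"linear":[-2,0.3,0],"roll":0},{"linear":[-2,0.3,0],"roll":0},{"linear":[-2,0.3,0],"roll":0},{"linear":[-2,0.3,0],"roll":0},{"linear":[-2,0.3,0],"roll":0},{"linear":[-2,0.3,0],"roll":0},{"linear":[-2,0.3,0],"roll":0}]'
python3 - <<'E'
from h import *
import cv2
i=snapshot("top")[:,:,::-1];cv2.imwrite("pics/t2.png",cv2.resize(i[163:253,195:345],None,fx=16/3,fy=16/3,interpolation=2))
E
```

```text
time: 5.78
tcp_pos: [0.5391, 0.0146, 0.0156]
ee_rot: [3.142, 0.0, 1.539]
ft_force: [1.5, 3.6, -0.7]
opening: 0.0006
grasp_force: 1.8
```

View pics/t2.png

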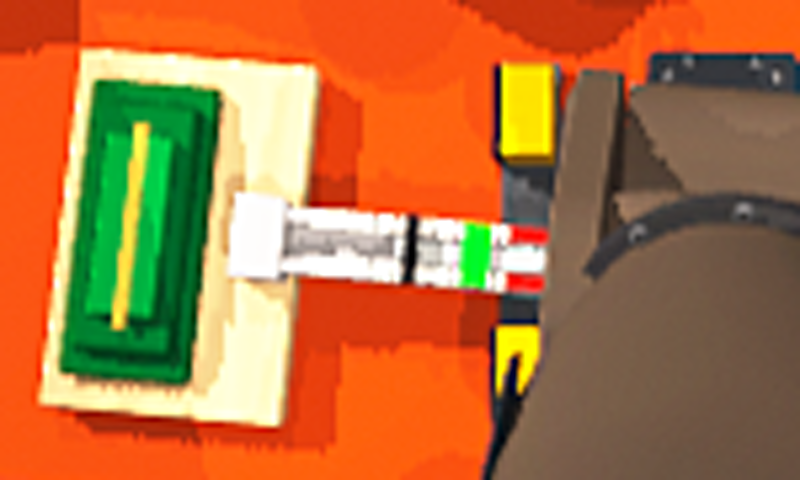

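The board is following with the gauge at about 18 mm (3.6 N, which matches the wrist force), and it has turned a little towards square. I'll keep drawing.

```bash
R='-'; python3 -m inch '[{"linear":[-2,0.4,0],"roll":0},{"linear":[-2,0.4,0],"roll":0},{"linear":[-2,0.4,0],"roll":0},{"linear":[-2,0.4,0],"roll":0},{"linear":[-2,0.4,0],"roll":0},{"linear":[-2,0.4,0],"roll":0},{"linear":[-2,0.4,0],"roll":0},{"linear":[-2,0.4,0],"roll":0},{"linear":[-2,0.4,0],"roll":0},{"linear":[-2,0.4,0],"roll":0},{"linear":[-2,0.4,0],"roll":0},{"linear":[-2,0.4,0],"roll":0},{"linear":[-2,0.4,0],"roll":0},{"linear":[-2,0.4,0],"roll":0},{"linear":[-2,0.4,0],"roll":0},{"linear":[-2,0.4,0],"roll":0},{"linear":[-2,0.4,0],"roll":0},{"linear":[-2,0.4,0],"roll":0},{"linear":[-2,0.4,0],"roll":0},{"linear":[-2,0.4,0],"roll":0}]'
python3 -m inch '[{"linear":[-2,0.3,0],"roll":0},{"linear":[-2,0.3,0],"roll":0},{"linear":[-2,0.3,0],"roll":0},{"linear":[-2,0.3,0],"roll":0},{"linear":[-2,0.3,0],"roll":0},{"linear":[-2,0.3,0],"roll":0},{"linear":[-2,0.3,0],"roll":0},{"linear":[-2,0.3,0],"roll":0},{"linear":[-2,0.3,0],"roll":0},{"linear":[-2,0.3,0],"roll":0},{"linear":[-2,0.3,0],"roll":0},{"linear":[-2,0.3,0],"roll":0},{"linear":[-2,0.3,0],"roll":0},{"linear":[-2,0.3,0],"roll":0},{"linear":[-2,0.3,0],"roll":0},{"linear":[-2,0.3,0],"roll":0}]'
python3 - <<'E'
from h import *
import cv2
i=snapshot("top")[:,:,::-1];cv2.imwrite("pics/t3.png",cv2.resize(i[163:253,195:345],None,fx=16/3,fy=16/3,interpolation=2))
i=snapshot("wrist")[:,:,::-1];cv2.imwrite("pics/w3.png",i)
E
```

```text
time: 8.32
tcp_pos: [0.5458, -0.0256, 0.0156]
ee_rot: [-3.142, 0.0, 1.539]
ft_force: [1.2, 3.5, -1.2]
opening: 0.0006
grasp_force: 1.8
time: 10.32
tcp_pos: [0.5495, -0.0577, 0.0156]
ee_rot: [-3.142, 0.0, 1.539]
ft_force: [0.2, 3.6, -0.4]
opening: -0.0
grasp_force: 1.8
```

View pics/t3.png

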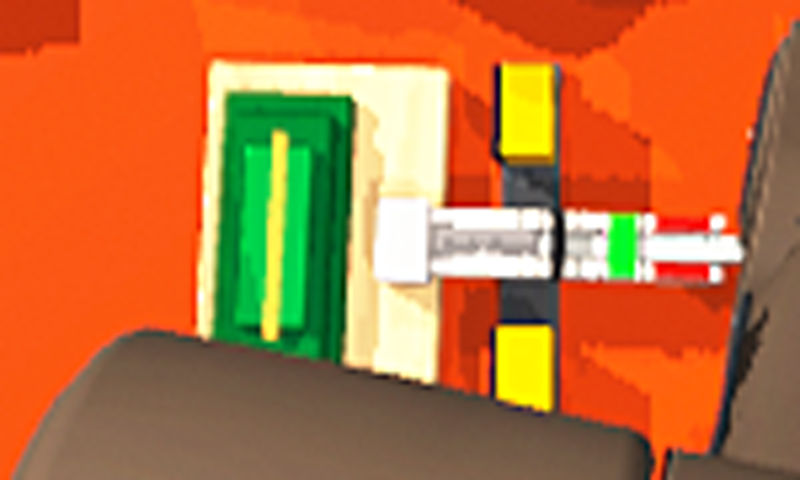

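View pics/w3.png

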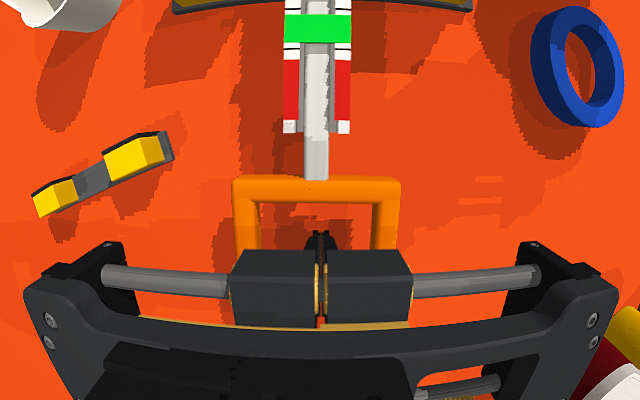

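The top view shows the board's front edge running from (448,67) to (438,380), nearly square, with about 27 mm of gap left. The fingers are centred in the loop. I'll measure the gap.

```bash
python3 - <<'E'
from h import *
S=16/3
for p in[(212,60),(448,68),(438,380)]:print(w(195+(p[0]+.5)/S-.5,163+(p[1]+.5)/S-.5,.02)[:2])
E
```

```text
[0.65305   0.2652521]
[0.6466032  0.14601498]
[0.48985337 0.1519153 ]
```

```bash
python3 -m inch '[{"linear":[-2,0.2,0],"roll":0},{"linear":[-2,0.2,0],"roll":0},{"linear":[-2,0.2,0],"roll":0},{"linear":[-2,0.2,0],"roll":0},{"linear":[-2,0.2,0],"roll":0},{"linear":[-2,0.2,0],"roll":0},{"linear":[-2,0.2,0],"roll":0},{"linear":[-2,0.2,0],"roll":0},{"linear":[-1.5,0.2,0],"roll":0},{"linear":[-1.5,0.2,0],"roll":0},{"linear":[-1.5,0.2,0],"roll":0},{"linear":[-1.5,0.2,0],"roll":0},{"linear":[-1.5,0.2,0],"roll":0},{"linear":[-1.5,0.2,0],"roll":0},{"linear":[-1.5,0.2,0],"roll":0},{"linear":[-1.5,0.2,0],"roll":0},{"linear":[-1.5,0.2,0],"roll":0},{"linear":[-1.5,0.2,0],"roll":0},{"linear":[-1.5,0.2,0],"roll":0},{"linear":[-1.5,0.2,0],"roll":0}]'
python3 -m inch '[{"linear":[-1.5,0,0],"roll":0},{"linear":[-1.5,0,0],"roll":0},{"linear":[-1.5,0,0],"roll":0},{"linear":[-1.5,0,0],"roll":0}]'
```

```text
time: 12.92
tcp_pos: [0.5525, -0.0917, 0.0156]
ee_rot: [3.142, -0.0, 1.539]
ft_force: [0.3, 5.7, -1.4]
opening: 0.0008
grasp_force: 2.7
time: 13.42
tcp_pos: [0.5523, -0.0976, 0.0156]
ee_rot: [3.142, -0.0, 1.539]
ft_force: [0.7, 6.8, -1.4]
opening: 0.001
grasp_force: 3.3
```

The force is climbing at the spring rate (about 0.2 N/mm), so the board is against the posts.

```bash
python3 -m inch '[{"linear":[-1.5,0,0],"roll":0},{"linear":[-1.5,0,0],"roll":0},{"linear":[-1.5,0,0],"roll":0},{"linear":[-1.5,0,0],"roll":0},{"linear":[-1.5,0,0],"roll":0},{"linear":[-1.5,0,0],"roll":0},{"linear":[-1.5,0,0],"roll":0},{"linear":[-1.5,0,0],"roll":0},{"linear":[-1,0,0],"roll":0},{"linear":[0,0,0],"roll":0}]'
python3 - <<'E'
from h import *
import cv2
i=snapshot("top")[:,:,::-1];cv2.imwrite("pics/t4.png",cv2.resize(i[163:253,225:375],None,fx=16/3,fy=16/3,interpolation=2))
E
```

```text
time: 14.68
tcp_pos: [0.5519, -0.1103, 0.0156]
ee_rot: [3.142, -0.0, 1.539]
ft_force: [2.4, 8.4, 0.3]
opening: 0.0004
grasp_force: 4.5
```

View pics/t4.png

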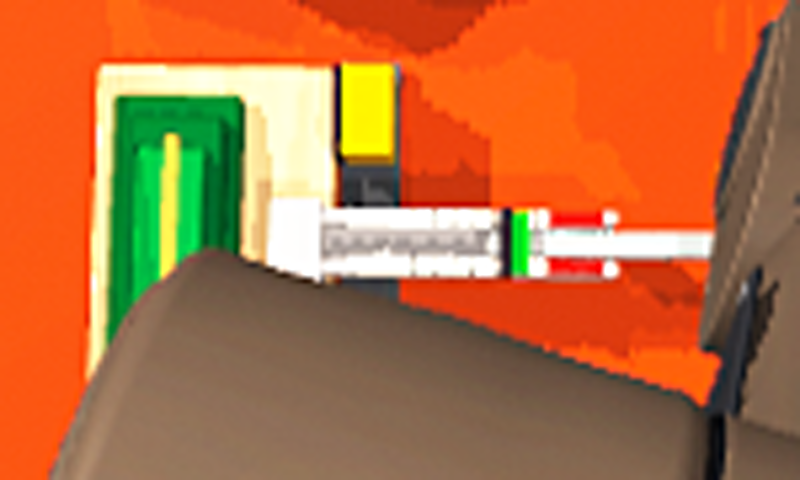

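The pointer stands in the left part of the green mark, about 4 mm short of centre, and the board is against post A. I'll pull slightly more and check the side force.

```bash
python3 -m inch '[{"linear":[-1.5,0,0],"roll":0},{"linear":[-1.5,0,0],"roll":0},{"linear":[-1,0,0],"roll":0},{"linear":[0,0,0],"roll":0}]'
for k in 1 2 3; do python3 -m inch '[{"linear":[0,0,0],"roll":0}]' | grep ft_f; done
python3 - <<'E'
from h import *
import cv2
a=[]
for k in range(6):
    i=snapshot("wrist")[:,:,::-1];s=read_state();a.append(np.r_[s["ft_force"],s["ft_torque"]])
print(np.mean(a,0).round(2),np.std(a,0).round(2))
i=snapshot("top")[:,:,::-1];a=cv2.resize(i[163:253,225:375],None,fx=16/3,fy=16/3,interpolation=2)
j=snapshot("scene")[:,:,::-1][180:300,280:440]
cv2.imwrite("pics/t5.png",cv2.resize(np.hstack([i[165:255,235:335],j[:90,:]]),None,fx=3,fy=4,interpolation=2)[:, :780])
E
```

```text
time: 15.22
tcp_pos: [0.5518, -0.1142, 0.0156]
ee_rot: [3.142, -0.0, 1.539]
ft_force: [2.3, 9.3, -0.7]
opening: 0.0004
grasp_force: 4.8
ft_force: [2.1, 9.6, -0.6]
ft_force: [2.3, 9.2, -1.0]
ft_force: [1.5, 9.2, -1.6]
[ 2.41  9.42 -0.67  1.61 -0.42  0.03] [0.46 0.33 0.26 0.03 0.03 0.03]
```

View pics/t5.png

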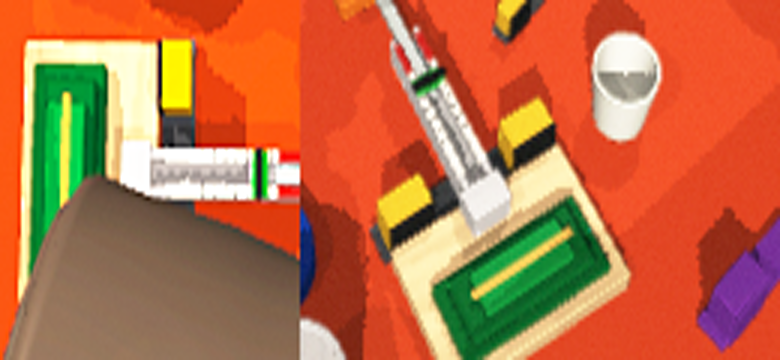

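The pointer is on the middle of the green mark. There is a side force of about 2.4 N, which would load one post only, so I'll ease the tool sideways (tool +y) to remove it.

```bash
for k in 1 2 3; do python3 -m inch '[{"linear":[0,1,0],"roll":0},{"linear":[0,1,0],"roll":0},{"linear":[0,0,0],"roll":0}]' | egrep 'tcp|ft_f'
python3 - <<'E'
from h import *
a=[]
for k in range(5):
    snapshot("wrist");s=read_state();a.append(np.r_[s["ft_force"],s["ft_torque"]])
print(np.mean(a,0).round(2))
E
done
```

```text
tcp_pos: [0.5539, -0.1142, 0.0156]
ft_force: [2.4, 9.0, -0.8]
[ 2.43  9.59 -0.9   1.63 -0.49  0.08]
tcp_pos: [0.5545, -0.114, 0.0153]
ft_force: [-3.1, 9.8, 0.0]
[-3.22  9.81  0.06  1.66  0.44 -0.02]
tcp_pos: [0.5561, -0.1139, 0.0151]
ft_force: [-5.0, 9.9, 0.5]
[-4.67  9.79  0.07  1.67  0.69  0.  ]
```

The side force kept steady while the board swung square, then reversed stiffly as post B took load. I'll back off until the side force is near zero.

```bash
cat > f.py <<'E'
from h import *
a=[]
for k in range(5):
    snapshot("wrist");s=read_state();a.append(np.r_[s["ft_force"],s["ft_torque"]])
print(s["time"],s["tcp_pos"].round(4),np.mean(a,0).round(2))
E
for k in 1 2 3; do python3 -m inch '[{"linear":[0,-0.5,0],"roll":0},{"linear":[0,0,0],"roll":0}]' >/dev/null; python3 f.py; done
```

```text
18.375 [ 0.556  -0.114   0.0153] [-2.730e+00  1.012e+01  2.400e-01  1.640e+00  4.200e-01  1.000e-02]
18.875 [ 0.5558 -0.1141  0.0153] [-2.13  9.72 -0.41  1.61  0.29  0.03]
19.375 [ 0.5553 -0.1141  0.0154] [-1.86  9.4  -0.05  1.62  0.24  0.02]
```

```bash
for k in 1 2 3; do python3 -m inch '[{"linear":[0,-0.4,0],"roll":0},{"linear":[0,0,0],"roll":0}]' >/dev/null; python3 f.py; done
```

```text
19.875 [ 0.5549 -0.114   0.0154] [-2.07  9.55  0.09  1.62  0.24  0.01]
20.375 [ 0.5545 -0.114   0.0154] [-1.94  9.54  0.56  1.62  0.22  0.01]
20.875 [ 0.5543 -0.1141  0.0154] [-1.28  9.62 -0.25  1.61  0.14  0.02]
```

```bash
for k in 1 2; do python3 -m inch '[{"linear":[0,-0.3,0],"roll":0},{"linear":[0,0,0],"roll":0}]' >/dev/null; python3 f.py; done
```

```text
21.375 [ 0.5543 -0.1141  0.0155] [-0.63  9.58 -0.19  1.63 -0.03  0.07]
21.875 [ 0.5542 -0.1142  0.0156] [ 0.58  9.73 -0.04  1.64 -0.21  0.06]
```

The side force is now near zero with about 9.7 N of pull. I'll hold for 2.5 s, nudge slightly, and hold again.

```bash
python3 -m inch '[{"linear":[0,0,0],"roll":0},{"linear":[0,0,0],"roll":0},{"linear":[0,0,0],"roll":0},{"linear":[0,0,0],"roll":0},{"linear":[0,0,0],"roll":0},{"linear":[0,0,0],"roll":0},{"linear":[0,0,0],"roll":0},{"linear":[0,0,0],"roll":0},{"linear":[0,0,0],"roll":0},{"linear":[0,0,0],"roll":0},{"linear":[0,0,0],"roll":0},{"linear":[0,0,0],"roll":0},{"linear":[0,0,0],"roll":0},{"linear":[0,0,0],"roll":0},{"linear":[0,0,0],"roll":0},{"linear":[0,0,0],"roll":0},{"linear":[0,0,0],"roll":0},{"linear":[0,0,0],"roll":0},{"linear":[0,0,0],"roll":0},{"linear":[0,0,0],"roll":0}]'>/dev/null;python3 f.py
python3 -m inch '[{"linear":[-0.5,0.3,0],"roll":0},{"linear":[0,0,0],"roll":0},{"linear":[0,0,0],"roll":0},{"linear":[0,0,0],"roll":0},{"linear":[0,0,0],"roll":0},{"linear":[0,0,0],"roll":0},{"linear":[0,0,0],"roll":0},{"linear":[0,0,0],"roll":0},{"linear":[0,0,0],"roll":0},{"linear":[0,0,0],"roll":0},{"linear":[0,0,0],"roll":0},{"linear":[0,0,0],"roll":0},{"linear":[0,0,0],"roll":0},{"linear":[0,0,0],"roll":0},{"linear":[0,0,0],"roll":0},{"linear":[0,0,0],"roll":0},{"linear":[0,0,0],"roll":0},{"linear":[0,0,0],"roll":0}]'>/dev/null;python3 f.py
python3 - <<'E'
from h import *
import cv2
i=snapshot("top")[:,:,::-1];j=snapshot("scene")[:,:,::-1]
cv2.imwrite("pics/t6.png",cv2.resize(j[185:275,300:400],None,fx=6,fy=6,interpolation=2))
E
```

```text
24.625 [ 0.5542 -0.1142  0.0156] [ 0.8   9.52 -0.51  1.62 -0.2   0.06]
27.125 [ 0.5543 -0.1146  0.0155] [-0.58  9.2  -0.28  1.62 -0.03  0.02]
```

View pics/t6.png

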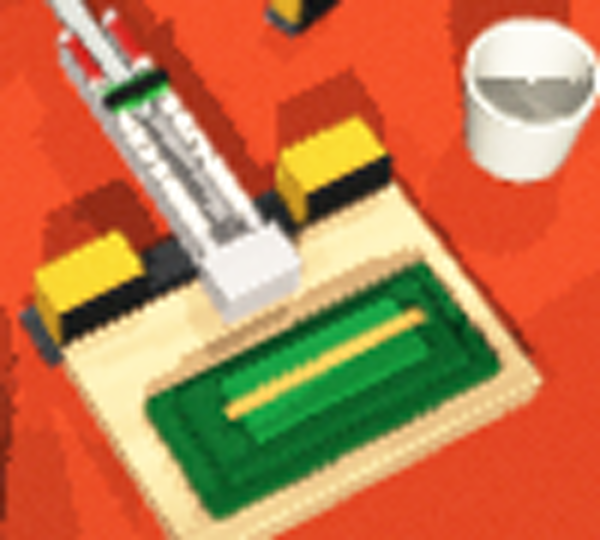

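The board is flush on both posts and the pointer is on the green mark. I'll ease the spring back slowly.

```bash
python3 -m inch '[{"linear":[2,0,0],"roll":0},{"linear":[2,0,0],"roll":0},{"linear":[2,0,0],"roll":0},{"linear":[2,0,0],"roll":0},{"linear":[2,0,0],"roll":0},{"linear":[2,0,0],"roll":0},{"linear":[2,0,0],"roll":0},{"linear":[2,0,0],"roll":0},{"linear":[2,0,0],"roll":0},{"linear":[2,0,0],"roll":0},{"linear":[2,0,0],"roll":0},{"linear":[2,0,0],"roll":0},{"linear":[2,0,0],"roll":0},{"linear":[2,0,0],"roll":0},{"linear":[2,0,0],"roll":0},{"linear":[2,0,0],"roll":0},{"linear":[2,0,0],"roll":0},{"linear":[2,0,0],"roll":0},{"linear":[2,0,0],"roll":0},{"linear":[2,0,0],"roll":0}]';python3 -m inch '[{"linear":[1.5,0,0],"roll":0},{"linear":[1.5,0,0],"roll":0},{"linear":[1.5,0,0],"roll":0},{"linear":[1.5,0,0],"roll":0},{"linear":[1.5,0,0],"roll":0},{"linear":[1.5,0,0],"roll":0},{"linear":[1.5,0,0],"roll":0},{"linear":[1.5,0,0],"roll":0},{"linear":[1.5,0,0],"roll":0},{"linear":[1.5,0,0],"roll":0},{"linear":[1.5,0,0],"roll":0},{"linear":[1.5,0,0],"roll":0},{"linear":[0,0,0],"roll":0},{"linear":[0,0,0],"roll":0}]'; python3 f.py
python3 - <<'E'
from h import *
import cv2
j=snapshot("wrist")[:,:,::-1];k=snapshot("scene")[:,:,::-1]
cv2.imwrite("pics/w7.png",np.hstack([j[:340,170:480],cv2.resize(k[170:283,280:430],None,fx=3,fy=3.01)[:340]]))
E
```

```text
time: 29.72
tcp_pos: [0.5561, -0.0753, 0.0156]
ee_rot: [3.141, 0.0, 1.539]
ft_force: [-1.4, 2.3, 0.0]
opening: 0.0005
grasp_force: 0.9
time: 31.48
tcp_pos: [0.5566, -0.0573, 0.0156]
ee_rot: [3.142, 0.0, 1.539]
ft_force: [-0.2, -0.2, 0.7]
opening: 0.0005
grasp_force: 0.0
31.725 [ 0.5566 -0.0574  0.0156] [ 0.29 -0.09 -0.07  0.01 -0.08  0.  ]
```

View pics/w7.png

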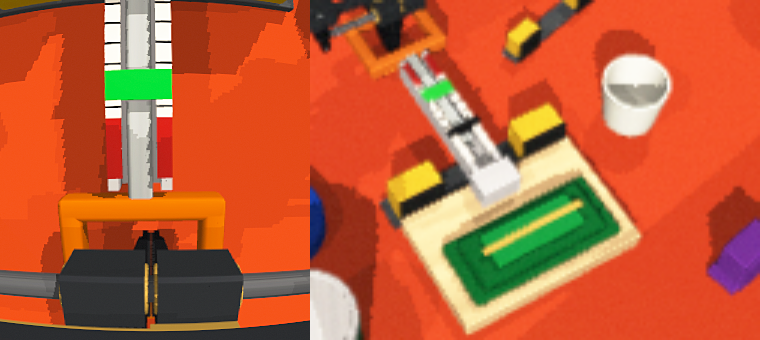

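The force is zero, the pointer is back at slack, and the board is still flush. The fingers are clear inside the loop, so I'll lift out and hand in.

```bash
python3 -m inch '[{"linear":[0,0,-5],"roll":0},{"linear":[0,0,-10],"roll":0},{"linear":[0,0,-20],"roll":0},{"linear":[0,0,-30],"roll":0},{"linear":[0,0,-30],"roll":0},{"linear":[0,0,-30],"roll":0},{"linear":[0,0,-20],"roll":0},{"linear":[0,0,0],"roll":0},{"linear":[0,0,0],"roll":0}]'
python3 - <<'E'
from station import *
print(finish_job())
E
```

```text
time: 32.95
tcp_pos: [0.5562, -0.0572, 0.1601]
ee_rot: [-3.141, -0.0, 1.539]
ft_force: [-0.4, -0.3, 0.3]
opening: 0.0004
grasp_force: 0.0
the job is handed in; nothing more can be done
None
```

I drew the board flush against both posts, held it at about 9.5 N on the green mark for over 4 s, eased the spring to slack, left the board square on the posts and handed in at about 33 s; no verdict was returned, and equal load on the posts is judged from a near-zero side force and the images, not measured.

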